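Find the lid that snaps onto the lemon tub, then set the tub on the trivet

TASK

Close the tub with the lemon in it: of the three look-alike lids only one snaps onto its rim, so try them until one clicks fully home and holds. Then lift the closed tub by the bar on its lid and gently stand it upright in the middle of the black trivet. Leave the lids that do not fit lying right way up on the range or worktop, keep the lemon in its tub, and do not shift or knock over the other things.

Things in the scene. Friction and masses are not known exactly. Their poses are not given: they have to be found in the camera images.
- lemon: yellow lemon, 78x55x56 mm, 0.11 kg, lying loose in the tub that is to be closed (it can roll a little inside). Origin at the centre of its underside as it first lies. It marks the tub: the tub whose origin is nearest to it in x, y.
- tub_a: one of three look-alike open round tubs of clear plastic, loose on the cooktop, 65 mm high, 84 to 100 mm across the foot, 0.18 to 0.29 kg. Only the bead (7 mm deep) round the outside of the rim differs: 100, 108 or 116 mm across (which one has which is not told). Origin at the centre of the underside, z up, rim at z = 65 mm.
- tub_b: as tub_a but another rim diameter. The tub with the lemon stands in the front half of the cooktop; the two empty ones stand at the back under the microwave and are to be left alone. Which letter stands where changes.
- tub_c: as tub_a but another rim diameter. Each tub has one lid that fits; letters and numbers do not tell which. A closed tub with the lemon weighs up to 0.5 kg.
- lid_1: one of three grey plastic lids, alike from above, 0.07 kg: flange 124 mm across; under it a skirt 16 mm deep with 4 flexing snap clips; on top a straight grip bar along the lid's x axis (60 long, 18 wide across y, 26 mm high). Origin at the centre of the skirt's lower edge, z up: flange top z = 19 mm, bar top z = 45 mm. Lies right way up on the cooktop at first.
- lid_2: as lid_1; only the skirt's diameter differs (8 mm steps), unseen from above. Any yaw fits. Seated, the flange lies on the rim: lid origin 49 mm above the tub's. The lid that fits must be centred to 2 mm; its clips resist in the last 10 mm; pressing home takes about 11 N straight down; then it holds the filled tub when lifted.
- lid_3: as lid_1, another skirt diameter. On a given tub, a lid that is too small stops with its skirt on top of the rim (about 16 mm too high) whatever the push; a lid that is too big drops to its seat without resistance and comes off again when lifted, leaving the tub standing.
- trivet: round flat black trivet, 150 mm across, 20 mm high, fixed on the worktop left of the range; that worktop lies 6.5 mm lower than the cooktop (cooktop z = 0, worktop z = -0.0065). Origin at the centre of its underside, so its top is 20 mm above the origin.
- shaker: small salt shaker, 44 mm across, 90 mm high, standing loose on the cooktop. Origin at the centre of its underside. To be left alone.
- egg_timer: kitchen timer, 66 mm across, 56 mm high, standing loose on the cooktop behind and left of the lemon's tub. Origin at the centre of its underside. To be left alone.
- mill: dark wooden pepper mill, 58 mm across, 170 mm high, standing loose at the back of the cooktop. Origin at the centre of its underside. To be left alone.
- tub_a_seat (a point): point on the axis of tub_a, 49 mm above its origin: where the origin of a lid lies when its flange is down on the rim.
- tub_b_seat (a point): point on the axis of tub_b, 49 mm above its origin: where the origin of a lid lies when its flange is down on the rim.
- tub_c_seat (a point): point on the axis of tub_c, 49 mm above its origin: where the origin of a lid lies when its flange is down on the rim.
- apple: red apple, 80 mm across, 69 mm high, on the left edge of the cooktop. Origin at the centre of its underside. To be left alone.
- spice_jar: glass spice jar with dark cap, 41 mm across, 105 mm high, at the back of the cooktop. Origin at the centre of its underside. To be left alone.

How it is judged:
By the outcome, as a careful person would: the job done as asked, in the order asked, and still so for the second after the job is handed in, with the robot touching nothing.
It also fails if it takes over 72 s, if anything falls off the work surface, if the arm or the gripper's body presses on something with over 40 N, if the wrist force passes 120 N, or if a joint passes its speed limit or range.

ROBOT

A 6-joint arm with a two-finger parallel gripper is mounted at the origin on a cart in front of the work surface, level with it; the furniture and walls round the work are solid. World frame = base frame: x ahead of the robot, y to its left, z up, the work surface at z = 0. Lengths are in m, angles in rad, forces in N, time in s.
With the tool pointing down it reaches from about 0.275 to 0.975 m from the base axis. Payload 8.4 kg.
Tool frame: the origin (TCP) lies midway between the tips of the shut fingers; the grasp point (between the pads) lies 19 mm behind it; z points along the fingers, y is the line along which they close (so a half turn about z gives the same grasp; the last joint's range is limited). The gripper opens to 92 mm and grips with 3 to 60 N. Pads are 20 mm wide; open, the fingers measure 128 mm over their backs; the gripper's body (75 mm by 189 mm) begins 69 mm behind the grasp point.
Start: joints at [1.318, 0.353, 1.633, -0, 1.155, -0.002], TCP at [0.155, 0.605, 0.215] pointing down, gripper open.
Joint ranges: [-2.63, 2.63], [-0.92, 2.1], [0.06, 2.66], [-1.3, 4.44], [0, 2.69], [-3.02, 3.02]. Speed limits (rad/s): [2.22, 2.22, 2.79, 3.14, 3.14, 3.14].

INTERFACE

Orientations are given as a 3x3 rotation matrix whose columns are the frame's x, y, z axes.
In Python, from station import telemetry, camera, get_calibration, ticket gives the robot as it stands.
- The arm moves only by the tool send_rows, never from a script. Its argument "steps" is a list of rows, each a list of 7 numbers: the shift along the tool's x, y, z in mm, then the turn, a rotation vector about the tool's x, y, z in degrees, then the finger opening in mm, from 0 to 91.9. In form: [[tx, ty, tz, ax, ay, az, claw], ...]. A call has 1 to 12 rows; each row is the pose to reach, as a shift and turn from the pose commanded when the call began, along the tool's axes at that moment; what a row does not reach only later rows make up. A row lasts 1/8 s, in which the tool goes at most 62.5 mm and 10.7 degrees, less where a joint would pass 70% of its speed; a pose out of reach is approached as far as the arm can. A call with a gripper value outside its range is refused whole. The fingers move at their own pace and stop on an object; the grip force is fixed at half the most. Time passes only in rows, so rows that repeat a pose let the fingers close. It gives the time, the measured TCP pose, the force, the opening and the grip force at its end, in the units of the state.
- telemetry.read_state(): the state, without advancing time (a new reading comes with each control period).
- camera(name): name is "side" or "top" or "wrist"; returns (picture, depth): 420x560x3 uint8, red, green, blue; 420x560 float32, m along the optical axis (not along the pixel's ray), 0 where there is no reading.
- get_calibration(name): a dict with "fx", "fy", "cx", "cy" (pixels), "dist_coeffs" ([k1, k2, p1, p2, k3] as OpenCV has them; the pictures are not rectified), "extrinsics" (4x4, takes a point from camera to world coordinates). Camera axes: x right, y down, z forward; pixel columns grow to the right and rows downward; lengths in m; the calibration is good to about 2 mm. A picture is of the moment at which its call begins: read the wrist's pose just before it. get_calibration takes no time and is no camera call; for the wrist camera it gives the pose at the moment of the call.
- ticket.job_done(): hands the job in; it is judged then, once.
The state is a dict: "t": time; "qpos": joint angles; "qd": joint speeds; "joint_efforts": joint torques, N m; "tool_pos": TCP position; "tcp_rot": TCP orientation; "wrist_force": force on the tool from outside, world axes, zero at the start; "torque": the same for the moment, N m; "grip_width": finger opening in m; "finger_force": force on a finger pad.
Only numpy, scipy, OpenCV 4.12 (cv2) and the standard library are available. Lean on these libraries where they do the work, as an engineer would, in place of code of your own. Each camera call takes 0.05 s, during which the arm holds its last target. There are 200 camera calls.

## Working session

There is one attempt and no reset: what is moved stays moved. The work goes in short steps, Python scripts to look and compute and a tool call to move; the robot and the scene stay as the last step left them, time stands still between calls to the robot, and variables do not carry over. Pictures are saved under pics/ and viewed, at most 10 in all, crops included, and the job is handed in when it is done.

Besides the shell and the picture viewer there is one more tool, called after "Call:" as a command line: name --pt "numbers of a row" for each row, then --argument value for the rest. send_rows: Moves the arm, as the interface text tells. Its arguments: {"type":"object","properties":{"steps":{"type":"array","items":{"type":"array","items":{"type":"number"}}}},"required":["steps"]}

```bash
mkdir -p pics; cat > h.py <<'E'
import numpy as np,cv2
from station import telemetry,camera,get_calibration,ticket
def grab(n):
    c=get_calibration(n); im,d=camera(n); return im,d,c
def save(n,im): cv2.imwrite('pics/'+n,im[:,:,::-1])
def KD(c): return np.array([[c['fx'],0,c['cx']],[0,c['fy'],c['cy']],[0,0,1.]]),np.array(c['dist_coeffs'],float)
def ray(c,uv):
    K,D=KD(c); T=np.array(c['extrinsics'])
    p=cv2.undistortPoints(np.array(uv,float).reshape(-1,1,2),K,D).reshape(-1,2)
    return T[:3,3],np.c_[p,np.ones(len(p))]@T[:3,:3].T
def onplane(c,uv,z):
    o,r=ray(c,uv); return o+r*((z-o[2])/r[:,2])[:,None]
def cloud(c,d):
    v,u=np.mgrid[0:d.shape[0],0:d.shape[1]]
    o,r=ray(c,np.c_[u.ravel(),v.ravel()]); 
    P=o+r*d.ravel()[:,None]; P[d.ravel()==0]=np.nan
    return P.reshape(d.shape+(3,))
def proj(c,P):
    K,D=KD(c); T=np.linalg.inv(np.array(c['extrinsics']))
    return cv2.projectPoints(np.array(P,float).reshape(-1,3),cv2.Rodrigues(T[:3,:3])[0],T[:3,3],K,D)[0].reshape(-1,2)
E
python3 - <<'E'
from h import *
print(telemetry.read_state())
for n in('side','top','wrist'):
    im,d,c=grab(n); save(n+'0.png',im); np.savez(n+'0.npz',im=im,d=d); print(n,np.round(c['extrinsics'],3).tolist(),c['fx'],(d>0).mean())
E
```

```text
{'t': 0.0, 'qpos': array([ 1.31757546e+00,  3.53643059e-01,  1.63411833e+00, -3.35175282e-05,
        1.15520933e+00, -2.38782166e-03]), 'qd': array([9.02811850e-04, 1.84220503e-03, 5.72614599e-04, 1.03880794e-03,
       1.65689660e-03, 8.57858258e-06]), 'joint_efforts': array([ 9.10269841e-05, -5.93835533e+01, -3.34232998e+01,  6.97890390e-02,
        2.32661044e-02, -1.63095506e-04]), 'tool_pos': array([0.15501176, 0.60496343, 0.21387364]), 'tcp_rot': array([[-9.68709355e-01,  2.48197674e-01, -3.15550542e-04],
       [ 2.48197873e-01,  9.68708426e-01, -1.34179999e-03],
       [-2.73551670e-05, -1.37813318e-03, -9.99999050e-01]]), 'wrist_force': array([-0.18689279,  0.41551302, -0.16718388]), 'torque': array([-0.02931773,  0.03057125, -0.03420721]), 'finger_force': 0.0, 'grip_width': 0.09152628947587751}
side [[-0.965, -0.142, 0.221, 0.337], [-0.263, 0.551, -0.792, 0.854], [-0.01, -0.822, -0.569, 0.636], [0.0, 0.0, 0.0, 1.0]] 392.1130909696406 0.9960969387755102
top [[0.287, -0.855, 0.433, 0.037], [-0.958, -0.26, 0.122, -0.126], [0.008, -0.45, -0.893, 1.183], [0.0, 0.0, 0.0, 1.0]] 483.4409389724333 0.9957057823129252
wrist [[0.249, 0.938, 0.241, 0.088], [0.968, -0.241, -0.062, 0.623], [-0.0, 0.249, -0.968, 0.384], [0.0, 0.0, 0.0, 1.0]] 308.97488108518104 0.9960714285714286
```

View pics/top0.png

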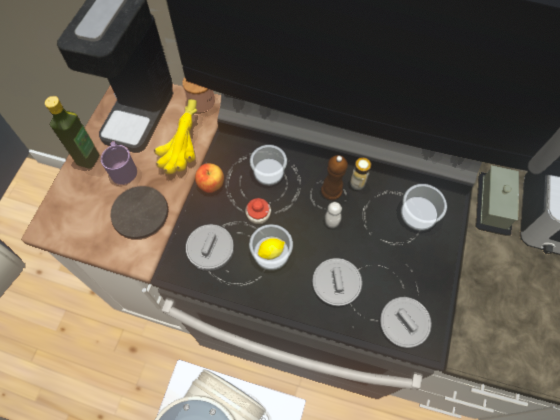

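View pics/side0.png

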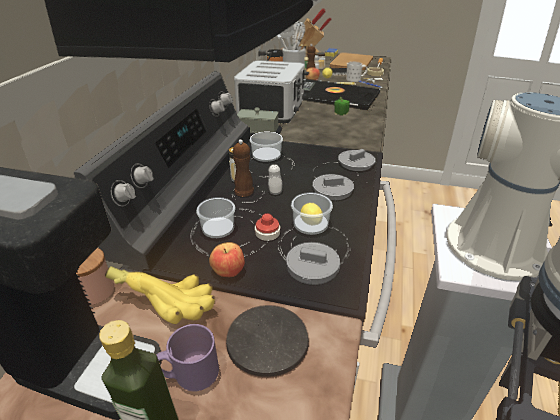

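The top view shows the lids at about (209,246), (337,282) and (406,321), the lemon's tub at (271,247) and the trivet at (139,212). The side view shows the same things, with a lid at (313,262), the tub at (312,212) and the trivet at (267,338).

```bash
cat > m.py <<'E'
from h import *
from scipy.optimize import least_squares
def circ(P):
    f=lambda q:np.hypot(P[:,0]-q[0],P[:,1]-q[1])-q[2]
    return least_squares(f,[*np.median(P[:,:2],0),.06],loss='soft_l1',f_scale=.002).x
def lid(C,near,z0=0,R=.075):
    "flange top and bar from a cloud, near = rough xy, z0 = height of lid origin"
    r=np.hypot(C[...,0]-near[0],C[...,1]-near[1])
    m=(r<R)&(C[...,2]>z0+.012)
    fl=m&(C[...,2]<z0+.026); bar=m&(C[...,2]>z0+.036)
    mm=(m*255).astype(np.uint8)
    P=C[m]; hull=cv2.convexHull((C[m][:,:2]*1e4).astype(np.float32)).reshape(-1,2)/1e4
    (cx,cy),rr=cv2.minEnclosingCircle((hull*1).astype(np.float32))
    c=circ(hull)
    b=cv2.minAreaRect((C[bar][:,:2]).astype(np.float32)*1000)
    Q=C[bar][:,:2]-C[bar][:,:2].mean(0); w=np.linalg.svd(Q,full_matrices=False)[2][0]
    return dict(flange=np.round(c,4),fz=round(float(np.median(C[fl][:,2])),4),bar=np.round(np.array(b[0])/1000,4),size=np.round(b[1],1),yaw=round(float(np.degrees(np.arctan2(w[1],w[0]))%180),1),bz=round(float(np.median(C[bar][:,2])),4),n=(int(fl.sum()),int(bar.sum())))
E
python3 - <<'E'
from m import *
pts={'top':[(209,246),(337,282),(406,321)],'side':[(313,265),(333,188),(357,160)]}
for n in('top','side'):
    z=np.load(n+'0.npz'); c=get_calibration(n); C=cloud(c,z['d'])
    for p in pts[n]:
        q=onplane(c,[p],.019)[0]; print(n,p,lid(C,q[:2]))
    # tub & trivet & lemon
    t={'top':[(271,247),(139,212)],'side':[(312,212),(267,338)]}[n]
    q=onplane(c,[t[0]],.04)[0]
    m=(np.hypot(C[...,0]-q[0],C[...,1]-q[1])<.09)&(C[...,2]>.058)&(C[...,2]<.08)
    P=C[m]; print('rim',len(P),np.median(P[:,2]),np.percentile(P[:,2],[5,95]))
    h=cv2.convexHull(P[:,:2].astype(np.float32)).reshape(-1,2); print(circ(h))
    q=onplane(c,[t[1]],.0135)[0]
    m=(np.hypot(C[...,0]-q[0],C[...,1]-q[1])<.11)&(C[...,2]>.005)&(C[...,2]<.025)
    P=C[m]; h=cv2.convexHull(P[:,:2].astype(np.float32)).reshape(-1,2); print('trivet',circ(h),np.median(P[:,2]))
    for nm,uv in ({'top':{'timer':(258,208),'shaker':(333,212),'apple':(208,176),'lemon':(270,250)},'side':{'timer':(267,222),'shaker':(275,178),'apple':(227,258),'lemon':(311,211)}}[n]).items():
        print(nm,np.round(C[uv[1],uv[0]],3))
E
```

```text
top (209, 246) {'flange': array([0.4411, 0.1818, 0.0625]), 'fz': 0.0191, 'bar': array([0.4407, 0.1813]), 'size': array([18.5, 59.5]), 'yaw': 177.0, 'bz': 0.0444, 'n': (1503, 161)}
top (337, 282) {'flange': array([ 0.4444, -0.1582,  0.0624]), 'fz': 0.0193, 'bar': array([ 0.4439, -0.1579]), 'size': array([59.6, 18.1]), 'yaw': 23.7, 'bz': 0.0446, 'n': (1653, 175)}
top (406, 321) {'flange': array([ 0.3919, -0.3448,  0.0615]), 'fz': 0.0193, 'bar': array([ 0.3916, -0.3451]), 'size': array([62. , 19.3]), 'yaw': 51.1, 'bz': 0.044, 'n': (1709, 202)}
rim 417 0.06374092197331116 [0.05841766 0.06823953]
[0.47668335 0.0240166  0.05368997]
trivet [0.48473889 0.40618728 0.07856463] 0.011716760304147922
timer [0.569 0.089 0.048]
shaker [ 0.598 -0.104  0.082]
apple [0.615 0.244 0.062]
lemon [0.463 0.023 0.054]
side (313, 265) {'flange': array([0.4383, 0.1873, 0.0612]), 'fz': 0.0176, 'bar': array([0.4388, 0.1857]), 'size': array([19.4, 59.7]), 'yaw': 178.7, 'bz': 0.0429, 'n': (1292, 183)}
side (333, 188) {'flange': array([ 0.442 , -0.1531,  0.0603]), 'fz': 0.0176, 'bar': array([ 0.4432, -0.156 ]), 'size': array([58.6, 22.8]), 'yaw': 21.8, 'bz': 0.0421, 'n': (555, 91)}
side (357, 160) {'flange': array([ 0.3907, -0.3407,  0.0605]), 'fz': 0.018, 'bar': array([ 0.391 , -0.3432]), 'size': array([62.7, 20.7]), 'yaw': 52.8, 'bz': 0.0425, 'n': (424, 64)}
rim 291 0.06269595232733116 [0.05886068 0.0654439 ]
[0.47386312 0.02870074 0.05319423]
trivet [0.4837229  0.40983285 0.07924215] 0.011049442819821453
timer [0.571 0.107 0.044]
shaker [ 0.603 -0.086  0.057]
apple [0.612 0.274 0.061]
lemon [0.472 0.045 0.054]
```

Call:
send_rows --pt "-20 -18 0 0 0 0 80" --pt "-60 -53 0 0 0 -2 80" --pt "-105 -93 0 0 0 -4 80" --pt "-150 -133 0 0 0 -6 80" --pt "-195 -173 0 0 0 -8 80" --pt "-240 -213 0 0 0 -10 80" --pt "-285 -253 0 0 0 -11.4 80" --pt "-325 -288 0 0 0 -11.4 80" --pt "-360 -319 10 0 0 -11.4 80" --pt "-382 -338 14 0 0 -11.4 80" --pt "-382 -338 14 0 0 -11.4 80" --pt "-382 -338 14 0 0 -11.4 80"

```text
t: 1.65
tool_pos: [0.4409, 0.1837, 0.2006]
tcp_rot: [[-0.999, 0.052, -0.0], [0.052, 0.999, 0.0], [0.0, 0.0, -1.0]]
wrist_force: [-0.6, 0.9, 0.7]
grip_width: 0.0803
finger_force: 0.0
```

```bash
cat > w.py <<'E'
from m import *
import sys
def tub(C,near,zr=.065):
    m=(np.hypot(C[...,0]-near[0],C[...,1]-near[1])<.085)&(C[...,2]>zr-.006)&(C[...,2]<zr+.006)
    P=C[m]; h=cv2.convexHull(P[:,:2].astype(np.float32)).reshape(-1,2)
    return np.round(circ(h),4),len(P),np.round(np.percentile(P[:,2],[5,50,95]),4)
E
python3 - <<'E'
from w import *
s=telemetry.read_state(); print(s['t'],s['tool_pos'],s['tcp_rot'].round(3).tolist())
im,d,c=grab('wrist'); save('w1.png',im); np.savez('w1.npz',im=im,d=d); C=cloud(c,d)
print(lid(C,(.441,.183))); print(tub(C,(.476,.026)))
E
```

```text
1.65 [0.44087589 0.18365317 0.2005871 ] [[-0.999, 0.052, -0.0], [0.052, 0.999, 0.0], [0.0, 0.0, -1.0]]
{'flange': array([0.4397, 0.1834, 0.0626]), 'fz': 0.0185, 'bar': array([0.4392, 0.1832]), 'size': array([136.7,  61. ]), 'yaw': 86.9, 'bz': 0.3105, 'n': (7915, 68884)}
(array([0.4744, 0.027 , 0.0531]), 1615, array([0.0596, 0.0638, 0.0654]))
```

View pics/w1.png

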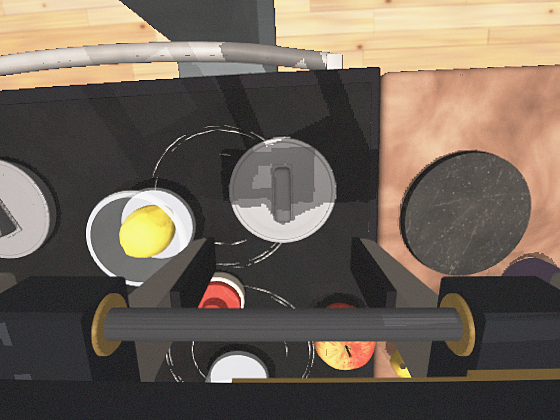

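The wrist view shows lid A at about (283,190), its bar at (282,193), the lemon tub at (140,237) and the trivet at (466,210). The gripper got into the bar mask, so I'll cap the mask's height.

```bash
sed -i 's/(C\[...,2\]>z0+.012)/(C[...,2]>z0+.012)\&(C[...,2]<z0+.06)/' m.py
python3 - <<'E'
from w import *
z=np.load('w1.npz'); im,d=z['im'],z['d']; c=get_calibration('wrist'); C=cloud(c,d)
print(lid(C,(.44,.183)))
# rim as an outline: highest points in angular bins
P=C[(np.hypot(C[...,0]-.4744,C[...,1]-.027)<.07)&(C[...,2]>.0615)&(C[...,2]<.069)]
a=np.arctan2(P[:,1]-.027,P[:,0]-.4744); r=np.hypot(P[:,0]-.4744,P[:,1]-.027)
print('bins',[(int(np.degrees(k)),round(float(np.max(r[abs(a-k)<.13])),4) if (abs(a-k)<.13).any() else None,int((abs(a-k)<.13).sum())) for k in np.arange(-3,3.1,.5)], P[:,2].mean())
m=(np.hypot(C[...,0]-.484,C[...,1]-.408)<.11)&(C[...,2]>.006)&(C[...,2]<.022)&(im.max(2)<110)
Q=C[m]; h=cv2.convexHull(Q[:,:2].astype(np.float32)).reshape(-1,2); print('trivet',circ(h),np.median(Q[:,2]))
hsv=cv2.cvtColor(im,cv2.COLOR_RGB2HSV); y=(hsv[...,0]>20)&(hsv[...,0]<35)&(hsv[...,1]>150)&(np.hypot(C[...,0]-.4744,C[...,1]-.027)<.06)
print('lemon',np.median(C[y],0),C[y][:,2].max())
E
```

```text
{'flange': array([0.4403, 0.1837, 0.062 ]), 'fz': 0.0186, 'bar': array([0.44  , 0.1837]), 'size': array([18. , 59.2]), 'yaw': 178.5, 'bz': 0.0442, 'n': (7915, 869)}
bins [(-171, 0.0525, 72), (-143, 0.0524, 69), (-114, 0.0536, 69), (-85, 0.0531, 66), (-57, 0.0531, 68), (-28, 0.0497, 9), (0, 0.0529, 22), (28, None, 0), (57, None, 0), (85, 0.0542, 73), (114, 0.0533, 81), (143, 0.053, 86), (171, 0.0527, 82)] 0.06399529006982792
trivet [0.48459588 0.40880756 0.07848735] 0.011347569373837074
lemon [0.46046888 0.04688978 0.0435861 ] 0.05304815553683956
```

Call:
send_rows --pt "1 0 30 0 0 -1.5 70" --pt "1 0 75 0 0 -1.5 60" --pt "1 0 120 0 0 -1.5 50" --pt "1 0 155 0 0 -1.5 45" --pt "1 0 172 0 0 -1.5 40" --pt "1 0 178 0 0 -1.5 30" --pt "1 0 178 0 0 -1.5 10" --pt "1 0 178 0 0 -1.5 10" --pt "1 0 178 0 0 -1.5 10"

```text
t: 2.82
tool_pos: [0.4407, 0.1835, 0.0233]
tcp_rot: [[-1.0, 0.026, 0.001], [0.026, 1.0, 0.001], [-0.001, 0.001, -1.0]]
wrist_force: [-0.3, 0.0, -1.4]
grip_width: 0.0174
finger_force: 30.0
```

Call:
send_rows --pt "0 0 -20 0 0 0 10" --pt "0 0 -60 0 0 0 10" --pt "0 -10 -90 0 0 0 10" --pt "-8 -40 -95 0 0 0 10" --pt "-20 -80 -95 0 0 0 10" --pt "-30 -120 -95 0 0 0 10" --pt "-37 -147 -92 0 0 0 10" --pt "-38.8 -156.4 -82 0 0 0 10" --pt "-38.8 -156.4 -74 0 0 0 10" --pt "-38.8 -156.4 -70 0 0 0 10" --pt "-38.8 -156.4 -70 0 0 0 10"

```text
t: 4.2
tool_pos: [0.4746, 0.0267, 0.0922]
tcp_rot: [[-1.0, 0.025, -0.001], [0.025, 1.0, 0.0], [0.001, 0.0, -1.0]]
wrist_force: [0.2, 0.3, -0.6]
grip_width: 0.018
finger_force: 30.0
```

```bash
python3 - <<'E'
from w import *
s=telemetry.read_state(); print(s['tool_pos'],s['wrist_force'])
for n in('top','side','wrist'):
    im,d,c=grab(n); C=cloud(c,d); np.savez(n+'2.npz',im=im,d=d)
    try: print(n,lid(C,(.475,.027),.07))
    except Exception as e: print(e)
    if n!='wrist': save(n+'2.png',cv2.resize(im[170:290,190:370] if n=='top' else im[160:270,230:400],None,fx=3,fy=3))
E
```

```text
[0.4745919  0.02669439 0.09215875] [ 0.1837723   0.32487724 -0.57061423]
top {'flange': array([0.4712, 0.0151, 0.0529]), 'fz': 0.0884, 'bar': array([0.4685, 0.0271]), 'size': array([41.4, 40.6]), 'yaw': 11.9, 'bz': 0.1132, 'n': (698, 138)}
side {'flange': array([0.4731, 0.0289, 0.0622]), 'fz': 0.0871, 'bar': array([0.4729, 0.0358]), 'size': array([58.6, 37.6]), 'yaw': 9.2, 'bz': 0.1127, 'n': (840, 148)}
wrist {'flange': array([0.4736, 0.027 , 0.0612]), 'fz': 0.088, 'bar': array([0.4723, 0.0242]), 'size': array([43.7, 56.1]), 'yaw': 178.4, 'bz': 0.1138, 'n': (18082, 4477)}
```

View pics/side2.png

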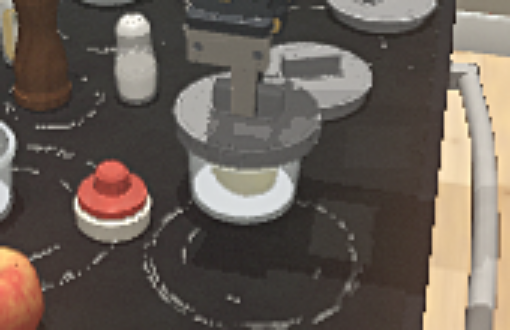

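The side crop shows the lid just above the tub rim and concentric with it, and the lemon inside. The wrist and side numbers agree within 1 mm, so I'll probe downwards.

Call:
send_rows --pt "-0.6 0 2 0 0 0 10" --pt "-0.6 0 4 0 0 0 10" --pt "-0.6 0 5 0 0 0 10" --pt "-0.6 0 6 0 0 0 10" --pt "-0.6 0 7 0 0 0 10" --pt "-0.6 0 8 0 0 0 10" --pt "-0.6 0 8 0 0 0 10"

```text
t: 5.22
tool_pos: [0.4756, 0.0259, 0.0845]
tcp_rot: [[-1.0, 0.026, -0.0], [0.026, 1.0, 0.0], [0.0, 0.0, -1.0]]
wrist_force: [0.1, 0.0, -0.4]
grip_width: 0.0176
finger_force: 30.0
```

Call:
send_rows --pt "0 0 1.5 0 0 0 10" --pt "0 0 3 0 0 0 10" --pt "0 0 4.5 0 0 0 10" --pt "0 0 6 0 0 0 10" --pt "0 0 6 0 0 0 10"

```text
t: 5.85
tool_pos: [0.4756, 0.0259, 0.0784]
tcp_rot: [[-1.0, 0.026, -0.0], [0.026, 1.0, -0.0], [0.0, -0.0, -1.0]]
wrist_force: [0.8, 0.5, -0.9]
grip_width: 0.0173
finger_force: 30.0
```

Call:
send_rows --pt "0 0 1.5 0 0 0 10" --pt "0 0 3 0 0 0 10" --pt "0 0 4.5 0 0 0 10" --pt "0 0 5.5 0 0 0 10" --pt "0 0 5.5 0 0 0 10"

```text
t: 6.48
tool_pos: [0.4756, 0.0259, 0.073]
tcp_rot: [[-1.0, 0.026, -0.0], [0.026, 1.0, -0.0], [0.0, -0.0, -1.0]]
wrist_force: [-0.5, 0.1, -0.4]
grip_width: 0.0178
finger_force: 30.0
```

It met no force all the way to the seat, so this lid is too big. I'll take it back to where it lay.

Call:
send_rows --pt "0 0 -8 0 0 0 10" --pt "0 0 -25 0 0 0 10" --pt "3 10 -38 0 0 0 10" --pt "12 45 -40 0 0 0 10" --pt "22 90 -38 0 0 0 10" --pt "33 130 -25 0 0 0 10" --pt "39 156.7 5 0 0 0 10" --pt "39 156.7 35 0 0 0 10" --pt "39 156.7 46 0 0 0 10" --pt "39 156.7 49 0 0 0 10" --pt "39 156.7 49 0 0 0 30" --pt "39 156.7 49 0 0 0 50"

```text
t: 7.98
tool_pos: [0.4415, 0.1836, 0.025]
tcp_rot: [[-1.0, 0.026, 0.002], [0.026, 1.0, 0.001], [-0.001, 0.001, -1.0]]
wrist_force: [-0.9, -0.6, -0.1]
grip_width: 0.0358
finger_force: 0.0
```

Call:
send_rows --pt "0 0 -30 0 0 0 50" --pt "0 0 -85 0 0 0 60" --pt "-1 -20 -140 0 0 -3 60" --pt "-3 -70 -170 0 0 -8 60" --pt "-4 -120 -175 0 0 -13 60" --pt "-6 -170 -175 0 0 -18 60" --pt "-8 -220 -175 0 0 -23 60" --pt "-9 -270 -175 0 0 -24.5 60" --pt "-10 -315 -175 0 0 -24.5 60" --pt "-11 -340 -175 0 0 -24.5 60" --pt "-11 -340 -175 0 0 -24.5 60" --pt "-11 -340 -175 0 0 -24.5 60"

```text
t: 9.48
tool_pos: [0.4428, -0.1562, 0.1994]
tcp_rot: [[-0.921, -0.391, 0.0], [-0.391, 0.921, 0.0], [-0.0, 0.0, -1.0]]
wrist_force: [-0.1, 0.2, 0.1]
grip_width: 0.0601
finger_force: 0.0
```

```bash
python3 - <<'E'
from w import *
s=telemetry.read_state(); print(s['t'],s['tool_pos'],s['tcp_rot'].round(3).tolist())
for n in('wrist','top','side'):
    im,d,c=grab(n); np.savez(n+'3.npz',im=im,d=d); C=cloud(c,d); print(n)
    if n=='wrist': print(lid(C,(.444,-.157)))
    print(tub(C,(.475,.027)))
    if n!='wrist': print('lidA',lid(C,(.441,.183)))
E
```

```text
9.475 [ 0.44280142 -0.15616596  0.19937228] [[-0.921, -0.391, 0.0], [-0.391, 0.921, 0.0], [-0.0, 0.0, -1.0]]
wrist
{'flange': array([ 0.4443, -0.1579,  0.0618]), 'fz': 0.0186, 'bar': array([ 0.4439, -0.1586]), 'size': array([58.9, 17.3]), 'yaw': 23.6, 'bz': 0.0442, 'n': (7927, 870)}
(array([0.4741, 0.0252, 0.0523]), 734, array([0.0602, 0.0642, 0.0655]))
topTraceback (most recent call last):
  File "<stdin>", line 6, in <module>
  File "w.py", line 5, in tub
    P=C[m]; h=cv2.convexHull(P[:,:2].astype(np.float32)).reshape(-1,2)
              ^^^^^^^^^^^^^^^^^^^^^^^^^^^^^^^^^^^^^^^^^^^^^^^^^^
AttributeError: 'NoneType' object has no attribute 'reshape'
```

Call:
send_rows --pt "-0.5 -2 30 0 0 -0.6 60" --pt "-0.5 -2 75 0 0 -0.6 55" --pt "-0.5 -2 120 0 0 -0.6 50" --pt "-0.5 -2 155 0 0 -0.6 45" --pt "-0.5 -2 171 0 0 -0.6 40" --pt "-0.5 -2 176 0 0 -0.6 30" --pt "-0.5 -2 176 0 0 -0.6 10" --pt "-0.5 -2 176 0 0 -0.6 10" --pt "-0.5 -2 176 0 0 -0.6 10"

```text
t: 10.7
tool_pos: [0.4449, -0.1585, 0.024]
tcp_rot: [[-0.916, -0.401, 0.002], [-0.401, 0.916, -0.001], [-0.001, -0.001, -1.0]]
wrist_force: [0.1, 0.4, 4.6]
grip_width: 0.0176
finger_force: 30.0
```

Call:
send_rows --pt "0 0 -20 0 0 0 10" --pt "0 0 -60 0 0 0 10" --pt "-5 7 -90 0 0 0 10" --pt "-22 34 -95 0 0 0 10" --pt "-45 69 -95 0 0 0 10" --pt "-68 104 -95 0 0 0 10" --pt "-88 136 -95 0 0 0 10" --pt "-99 152 -90 0 0 0 10" --pt "-102 156.6 -80 0 0 0 10" --pt "-102 156.6 -73 0 0 0 10" --pt "-102 156.6 -70 0 0 0 10" --pt "-102 156.6 -70 0 0 0 10"

```text
t: 12.2
tool_pos: [0.4746, 0.0254, 0.0928]
tcp_rot: [[-0.917, -0.4, -0.001], [-0.4, 0.917, -0.0], [0.001, 0.0, -1.0]]
wrist_force: [0.6, -0.8, -1.1]
grip_width: 0.0174
finger_force: 30.0
```

```bash
python3 - <<'E'
from w import *
s=telemetry.read_state(); print(s['t'],s['tool_pos'],s['wrist_force'])
for n in('wrist','side','top'):
    im,d,c=grab(n); C=cloud(c,d); 
    try: print(n,lid(C,(.475,.027),.07))
    except Exception as e: print(e)
    if n!='wrist': 
      try: print('A',lid(C,(.441,.183)))
      except Exception as e: print(e)
E
```

```text
12.2 [0.47461523 0.02539792 0.09281876] [ 0.63947577 -0.8418082  -1.14661515]
wrist {'flange': array([0.473 , 0.0249, 0.0611]), 'fz': 0.0874, 'bar': array([0.4731, 0.0248]), 'size': array([46.9, 52.6]), 'yaw': 23.5, 'bz': 0.1131, 'n': (18124, 4498)}
side {'flange': array([0.4731, 0.0273, 0.0618]), 'fz': 0.0868, 'bar': array([0.4736, 0.0292]), 'size': array([44.5, 50.8]), 'yaw': 3.3, 'bz': 0.1129, 'n': (816, 165)}
A {'flange': array([0.4388, 0.1856, 0.0623]), 'fz': 0.0177, 'bar': array([0.4389, 0.1869]), 'size': array([19.5, 58.8]), 'yaw': 179.0, 'bz': 0.0426, 'n': (1350, 181)}
top {'flange': array([0.4677, 0.0115, 0.0506]), 'fz': 0.0885, 'bar': array([0.4729, 0.0207]), 'size': array([38.3, 51.7]), 'yaw': 17.1, 'bz': 0.1145, 'n': (775, 170)}
'NoneType' object has no attribute 'reshape'
```

Call:
send_rows --pt "-1.4 0.8 0 0 0 0 10" --pt "-1.4 0.8 2 0 0 0 10" --pt "-1.4 0.8 4 0 0 0 10" --pt "-1.4 0.8 5.5 0 0 0 10" --pt "-1.4 0.8 7 0 0 0 10" --pt "-1.4 0.8 8 0 0 0 10" --pt "-1.4 0.8 8 0 0 0 10"

```text
t: 13.22
tool_pos: [0.4758, 0.0274, 0.085]
tcp_rot: [[-0.916, -0.401, -0.0], [-0.401, 0.916, -0.0], [0.0, -0.0, -1.0]]
wrist_force: [-0.3, -0.1, -0.8]
grip_width: 0.0178
finger_force: 30.0
```

Call:
send_rows --pt "0 0 1.5 0 0 0 10" --pt "0 0 3 0 0 0 10" --pt "0 0 4.5 0 0 0 10" --pt "0 0 6 0 0 0 10" --pt "0 0 6 0 0 0 10"

```text
t: 13.85
tool_pos: [0.4764, 0.0273, 0.0793]
tcp_rot: [[-0.916, -0.401, 0.001], [-0.401, 0.916, -0.0], [-0.001, -0.001, -1.0]]
wrist_force: [0.5, -2.4, 3.9]
grip_width: 0.0182
finger_force: 30.0
```

Resistance has begun (3.9 N at 6 mm above the seat), so I'll press on.

Call:
send_rows --pt "0 0 1 0 0 0 10" --pt "0 0 2 0 0 0 10" --pt "0 0 3 0 0 0 10" --pt "0 0 4 0 0 0 10" --pt "0 0 5 0 0 0 10" --pt "0 0 5 0 0 0 10"

```text
t: 14.6
tool_pos: [0.476, 0.0273, 0.074]
tcp_rot: [[-0.916, -0.401, 0.0], [-0.401, 0.916, -0.0], [-0.0, -0.0, -1.0]]
wrist_force: [2.2, -2.9, 0.5]
grip_width: 0.0176
finger_force: 30.0
```

Call:
send_rows --pt "0 0 1 0 0 0 10" --pt "0 0 2 0 0 0 10" --pt "0 0 3 0 0 0 10" --pt "0 0 3 0 0 0 10"

```text
t: 15.1
tool_pos: [0.4757, 0.0275, 0.0729]
tcp_rot: [[-0.916, -0.401, -0.0], [-0.401, 0.916, 0.0], [0.0, 0.0, -1.0]]
wrist_force: [-8.8, -2.9, 33.0]
grip_width: 0.0177
finger_force: 30.0
```

Call:
send_rows --pt "0 0 -2 0 0 0 10" --pt "0 0 -4 0 0 0 10" --pt "0 0 -8 0 0 0 10" --pt "0 0 -14 0 0 0 10" --pt "0 0 -20 0 0 0 10" --pt "0 0 -24 0 0 0 10" --pt "0 0 -24 0 0 0 10"

```text
t: 15.98
tool_pos: [0.4761, 0.0274, 0.0955]
tcp_rot: [[-0.916, -0.401, 0.001], [-0.401, 0.916, 0.0], [-0.001, -0.0, -1.0]]
wrist_force: [-0.0, 0.1, -5.4]
grip_width: 0.0177
finger_force: 30.0
```

```bash
python3 - <<'E'
from w import *
s=telemetry.read_state(); print(s['t'],s['tool_pos'],s['wrist_force'])
im,d,c=grab('side'); C=cloud(c,d); save('s4.png',cv2.resize(im[140:270,220:400],None,fx=3,fy=3))
print(lid(C,(.475,.027),s['tool_pos'][2]-.0233))
E
```

```text
15.975 [0.47610501 0.02741183 0.09549126] [-0.0141719   0.06130273 -5.43570035]
{'flange': array([0.4741, 0.0294, 0.0616]), 'fz': 0.0893, 'bar': array([0.4726, 0.035 ]), 'size': array([57.7, 41. ]), 'yaw': 16.6, 'bz': 0.1152, 'n': (822, 159)}
```

View pics/s4.png

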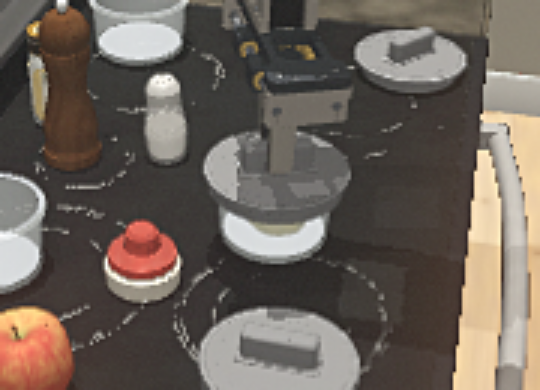

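The crop shows the lemon's tub hanging closed from the bar, with 5.4 N of weight. Before carrying it over I'll check the trivet centre by colour outline and see what stands near it.

```bash
python3 - <<'E'
from w import *
for n,f in(('top','top0'),('side','side0')):
    z=np.load(f+'.npz'); im,d=z['im'],z['d']; c=get_calibration(n); C=cloud(c,d)
    near=np.hypot(C[...,0]-.484,C[...,1]-.4085)<.1
    hsv=cv2.cvtColor(im,cv2.COLOR_RGB2HSV)
    m=((hsv[...,1]<70)&(im.max(2)<100)&near&(C[...,2]>.009)).astype(np.uint8)
    m=cv2.morphologyEx(m,cv2.MORPH_OPEN,np.ones((3,3)))
    k=max(cv2.findContours(m,cv2.RETR_EXTERNAL,cv2.CHAIN_APPROX_NONE)[0],key=cv2.contourArea).reshape(-1,2)
    print(n,circ(cv2.convexHull(onplane(c,k,.0135)[:,:2].astype(np.float32)).reshape(-1,2)), np.percentile(C[m>0][:,2],[20,50,80]))
    r=np.hypot(C[...,0]-.484,C[...,1]-.4085)
    for h in(.06,.1,.17): print(h,'nearest thing above',[ (round(float(np.nanmin(r[g])),3),C[g][np.nanargmin(r[g])].round(3)) for g in [(C[...,2]>h)&(C[...,2]<.5)&(C[...,0]>.3)&(C[...,1]>.25)&(r<.5)] if g.any()])
E
```

```text
top [0.5294608  0.44244203 0.03375054] [0.01089786 0.01292838 0.01483524]
0.06 nearest thing above [(0.1, array([0.553, 0.48 , 0.074]))]
0.1 nearest thing above [(0.21, array([0.575, 0.598, 0.174]))]
0.17 nearest thing above [(0.21, array([0.575, 0.598, 0.174]))]
side [0.4814749  0.41013718 0.0728901 ] [0.0104563  0.01175167 0.01307972]
0.06 nearest thing above [(0.103, array([0.556, 0.482, 0.08 ]))]
0.1 nearest thing above [(0.214, array([0.575, 0.602, 0.132]))]
0.17 nearest thing above [(0.215, array([0.575, 0.604, 0.187]))]
```

Call:
send_rows --pt "0 0 -15 0 0 0 10" --pt "0 0 -40 0 0 0 10" --pt "0 0 -65 0 0 0 10" --pt "-2 5 -85 0 0 0 10" --pt "-9 19 -95 0 0 0 10" --pt "-19 41 -98 0 0 0 10" --pt "-32 69 -100 0 0 0 10" --pt "-46 99 -100 0 0 0 10" --pt "-60 129 -100 0 0 0 10" --pt "-74 159 -100 0 0 0 10" --pt "-88 189 -100 0 0 0 10" --pt "-102 219 -100 0 0 0 10"

```text
t: 17.52
tool_pos: [0.4808, 0.2707, 0.1949]
tcp_rot: [[-0.916, -0.401, -0.001], [-0.401, 0.916, -0.0], [0.001, 0.0, -1.0]]
wrist_force: [-0.0, 0.7, -4.7]
grip_width: 0.0176
finger_force: 30.0
```

Call:
send_rows --pt "-13 28 0 0 0 0 10" --pt "-26 56 0 0 0 0 10" --pt "-38 82 0 0 0 0 10" --pt "-47 103 0 0 0 0 10" --pt "-54 117 0 0 0 0 10" --pt "-58 125 5 0 0 0 10" --pt "-58.5 126.5 20 0 0 0 10" --pt "-58.5 126.5 40 0 0 0 10" --pt "-58.5 126.5 60 0 0 0 10" --pt "-58.5 126.5 75 0 0 0 10" --pt "-58.5 126.5 80 0 0 0 10" --pt "-58.5 126.5 80 0 0 0 10"

```text
t: 19.02
tool_pos: [0.4844, 0.4082, 0.1149]
tcp_rot: [[-0.916, -0.401, -0.0], [-0.401, 0.916, -0.0], [0.0, -0.0, -1.0]]
wrist_force: [0.1, -0.5, -4.7]
grip_width: 0.0178
finger_force: 30.0
```

```bash
python3 - <<'E'
from w import *
s=telemetry.read_state(); print(s['t'],s['tool_pos'],s['wrist_force'])
for n in('side','top','wrist'):
    im,d,c=grab(n); C=cloud(c,d); np.savez(n+'5.npz',im=im,d=d); save(n+'5.png',im)
    try: print(n,lid(C,(.484,.408),s['tool_pos'][2]-.0233))
    except Exception as e: print(e)
E
```

```text
19.025 [0.48443984 0.4081956  0.11489831] [ 0.1123445  -0.53026136 -4.73757919]
side {'flange': array([0.4823, 0.4097, 0.0617]), 'fz': 0.1095, 'bar': array([0.4752, 0.4293]), 'size': array([15.6,  1.7]), 'yaw': 28.9, 'bz': 0.1296, 'n': (1999, 12)}
top {'flange': array([0.484 , 0.4049, 0.061 ]), 'fz': 0.1105, 'bar': array([0.4772, 0.3899]), 'size': array([11.2, 47. ]), 'yaw': 165.5, 'bz': 0.1376, 'n': (848, 48)}
wrist {'flange': array([0.4835, 0.4082, 0.0613]), 'fz': 0.1102, 'bar': array([0.4811, 0.4099]), 'size': array([56.9, 43.2]), 'yaw': 23.6, 'bz': 0.136, 'n': (18088, 4472)}
```

View pics/side5.png

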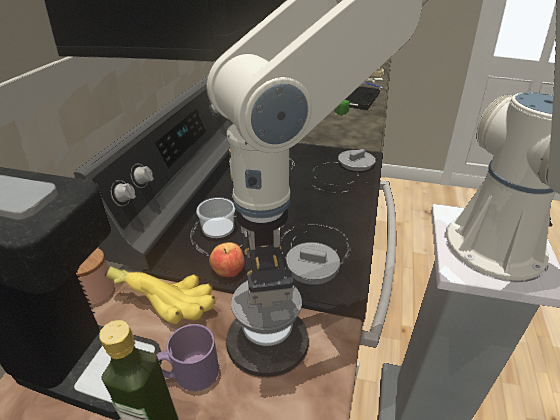

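The side view shows the closed tub hanging over the trivet at (267,330), clear of the mug, and its centre agrees to about 1 mm. I'll lower it gently.

Call:
send_rows --pt "-1 0 8 0 0 0 10" --pt "-1 0 16 0 0 0 10" --pt "-1 0 22 0 0 0 10" --pt "-1 0 25 0 0 0 10" --pt "-1 0 26.5 0 0 0 10" --pt "-1 0 27.5 0 0 0 10" --pt "-1 0 28 0 0 0 10" --pt "-1 0 28 0 0 0 10"

```text
t: 20.18
tool_pos: [0.4854, 0.4087, 0.0872]
tcp_rot: [[-0.916, -0.401, 0.0], [-0.401, 0.916, 0.0], [-0.0, 0.0, -1.0]]
wrist_force: [0.7, -0.7, -5.1]
grip_width: 0.0176
finger_force: 30.0
```

Call:
send_rows --pt "0 0 0.4 0 0 0 10" --pt "0 0 0.8 0 0 0 10" --pt "0 0 1.2 0 0 0 10" --pt "0 0 1.2 0 0 0 10"

```text
t: 20.68
tool_pos: [0.4857, 0.4088, 0.0865]
tcp_rot: [[-0.916, -0.401, 0.001], [-0.401, 0.916, 0.0], [-0.001, 0.0, -1.0]]
wrist_force: [-0.8, -2.6, 4.5]
grip_width: 0.0177
finger_force: 30.0
```

Contact (force went from -5 to +4.5 N). I'll ease off a little, release and withdraw upward.

Call:
send_rows --pt "0 0 -0.4 0 0 0 10" --pt "0 0 -0.4 0 0 0 20" --pt "0 0 -0.4 0 0 0 30" --pt "0 0 -0.4 0 0 0 40" --pt "0 0 -0.4 0 0 0 40" --pt "0 0 -15 0 0 0 40" --pt "0 0 -50 0 0 0 40" --pt "0 0 -100 0 0 0 40" --pt "40 0 -140 0 0 0 40" --pt "80 -30 -150 0 0 0 40" --pt "110 -60 -150 0 0 0 40" --pt "110 -60 -150 0 0 0 40"

```text
t: 22.18
tool_pos: [0.4077, 0.3078, 0.2373]
tcp_rot: [[-0.917, -0.4, 0.001], [-0.4, 0.917, 0.0], [-0.001, -0.0, -1.0]]
wrist_force: [-0.6, -0.1, 0.5]
grip_width: 0.0396
finger_force: 0.0
```

```bash
python3 - <<'E'
from w import *
s=telemetry.read_state(); print(s['t'],s['tool_pos'],s['wrist_force'],s['grip_width'])
for n in('side','wrist'):
    im,d,c=grab(n); C=cloud(c,d); save(n+'6.png',im)
    print(n,lid(C,(.484,.408),.0135+.049))
    m=(np.hypot(C[...,0]-.484,C[...,1]-.4085)<.11)&(C[...,2]>.006)&(C[...,2]<.02)&(im.max(2)<110)
    print(circ(cv2.convexHull(C[m][:,:2].astype(np.float32)).reshape(-1,2)))
    try: print('A',lid(C,(.441,.183)))
    except Exception as e: print(e)
E
```

```text
22.175 [0.40768472 0.30780116 0.23727347] [-0.64072942 -0.06758614  0.45499805] 0.03963748061239719
side {'flange': array([0.4803, 0.4087, 0.0621]), 'fz': 0.0805, 'bar': array([0.4792, 0.4083]), 'size': array([60.2, 19. ]), 'yaw': 23.8, 'bz': 0.1059, 'n': (2551, 339)}
[0.48310835 0.41095173 0.07847285]
A {'flange': array([0.4388, 0.1856, 0.062 ]), 'fz': 0.0177, 'bar': array([0.4386, 0.1854]), 'size': array([20.1, 59.5]), 'yaw': 178.8, 'bz': 0.0427, 'n': (1357, 183)}m.py:16: RuntimeWarning: Mean of empty slice.
  Q=C[bar][:,:2]-C[bar][:,:2].mean(0); w=np.linalg.svd(Q,full_matrices=False)[2][0]
  ret = um.true_divide(
Traceback (most recent call last):
  File "m.py", line 16, in lid
    Q=C[bar][:,:2]-C[bar][:,:2].mean(0); w=np.linalg.svd(Q,full_matrices=False)[2][0]
                                           ~~~~~~~~~~~~~~~~~~~~~~~~~~~~~~~~~~~~~~~^^^
IndexError: index 0 is out of bounds for axis 0 with size 0
```

View pics/side6.png

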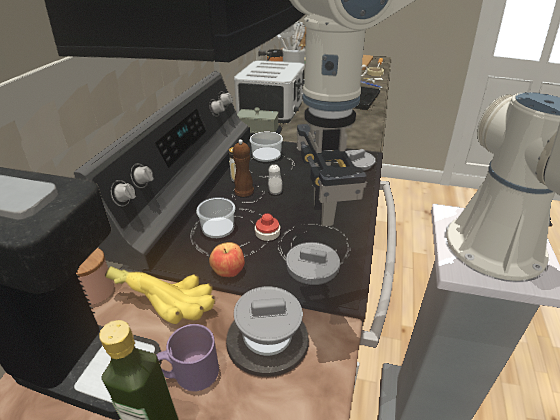

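The side view shows the closed tub upright on the trivet at (268,325), with its flange at the expected height (0.081 m measured) and within about 3 mm of centre. Lid A is right way up at (313,260), and everything else is where it was.

```bash
python3 -c "
from h import *
print(ticket.job_done())"
```

```text
the job is handed in; nothing more can be done
None
```

I closed the lemon's tub with the second lid I tried, which snapped home and held when lifted, and stood it upright on the trivet about 3 mm off centre; I handed the job in at about 22 s, with the first lid (too big) back where it lay, the third never used and nothing else touched.

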